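Draw the drip tray from under the bottle rack with tongs

TASK

Take up the tongs with the red jaws, reach with them into the low slot under the squeeze-bottle rack, close them on the drip tray's small red pull lug, and draw the tray past its spring catch and right out from under the rack onto the table. Squeeze the lug, which is brittle plastic, only as hard as it needs to hold, move the tray with the tongs alone and go easy on the rack. Then let go and lay the tongs down on the table clear of tray and rack, with the bottles and everything else left standing where they are.

Things in the scene. Friction and masses are not known exactly. Their poses are not given: they have to be found in the camera images.
- tongs: Spring-loaded kitchen tongs with red jaws, 264 long, 48 wide, 20 mm thick, 0.12 kg, lying on the table. Origin: on the underside, midway when tongs_arm is 0. x runs along the tongs toward the pivot (pin at x = +99 mm); the jaw tips are at x = -130 mm, balance point near x = -35. The tips bite 5 to 15 mm above the underside; the jaws are wider behind them. Friction about 0.6.
- tongs_grip (a point): Midway between the tongs' thin steel arms as they lie, 105 mm behind the jaw tips, 10 mm up: the place to hold and squeeze. Only the arm on the -y side swings, so as they lie the middle line of the open tongs is turned +0.035 rad from the tongs' x. The arms stand 2 to 17 mm above the underside; over their backs 46 mm here when tongs_arm is 0, plus 124 mm per rad (55 mm as they lie).
- tongs_arm (a joint): Opening of the tongs, rad: +0.07 fully open, as they lie (tips 38 mm apart inside); 0: 22 mm; -0.045: 12 mm; -0.095: shut. Known also while held. A spring opens them: 6 to 8 N on each arm at tongs_grip. Held at a part-squeezed width (say 48 mm) the jaws stay open; squeezed harder there, each tip presses with about 0.54 of the force on an arm, less 4.5 N.
- rack: Sheet-steel squeeze-bottle rack, fixed to the table, 130 deep x 216 wide, deck 50 mm high, wire gallery to 82 mm, screw flanges reaching 129 mm either side. Origin: centre of its footprint, on the table. It opens to its own -x, where a 154 mm wide slot runs in under the deck between two white runners.
- slot (a point): Middle of the mouth of the rack's slot, at table height under the front lip (rack x = -65 mm), axes as the rack's. The lip hangs to 38 mm above the table.
- tray: Aluminium drip tray standing on the table in the slot, 0.17 to 0.34 kg. Pan 80 (x) x 144 (y) x 14 mm, ribs on its sides, 2 mm of play to each runner. Origin: centre of the pan's underside; axes as the rack's. Home: origin 17 mm behind the rack's, a stop 5 mm farther in. A spring roller under the deck holds its rear rim; a pull of 6 to 9 N toward -x over 8 mm frees it, then it slides easily.
- lug (a point): Middle of the tray's red pull lug, 52 mm in front of the tray's origin, 10.5 mm above the table, axes as the tray's. An upright block of brittle plastic, 24 long (x), 12 thick (y), 2 to 18 mm above the table, joined at its rear to the pan's front. About 9 to 13 N from each jaw holds it against the catch; more than 22 N from each breaks it.
- squeeze_red: Red squeeze bottle standing on the rack, 54 mm wide, 209 mm tall, origin centre of its underside. Leave it standing.
- squeeze_mustard: Yellow squeeze bottle standing on the rack, 54 mm wide, 209 mm tall, origin centre of its underside. Leave it standing.
- squeeze_clear: White squeeze bottle standing on the rack, 60 mm wide, 222 mm tall, origin centre of its underside. Leave it standing.
- salt_jar: Jar of salt with a tan lid, 72 mm wide, 78 mm tall, on the table to the right, origin centre of its underside. Leave it.
- ramekin: White ramekin, 99 mm wide, 43 mm tall, on the table to the left, origin centre of its underside. Leave it.
Things that resemble listed ones, but are neither listed nor needed, are in the scene too. Leave any purple look-alike of the tongs alone.

How it is judged (in metres and radians):
On the way, in this order (a step that is already met when the one before it is completed fails the run):
1. the tongs' jaws are squeezed on the lug while the tray is still home under the rack (contact force between tongs and tray above 5 N and value of joint tongs_arm between -0.085 and -0.015 rad and x of tray in the frame of rack above 0 m), for 0.1 s.
2. the tray, still held in the jaws, has been drawn more than half out (contact force between tongs and tray above 2 N and x of tray in the frame of rack below -0.06 m), for 0.1 s.
At the end, for the whole second after the job is handed in: The tray lies flat and still on the table, all of its pan in front of the rack (its origin over 105 mm in front of the rack's); the tongs lie flat and still on the table, touching neither tray nor rack; bottles stand on the rack, salt jar and ramekin are within 20 mm of their places (x of tray in the frame of rack below -0.105 m and height (world z) of tray below 0.005 m and angle between tray's own z axis and vertical below 0.05 rad and linear speed of each of tray, tongs below 0.02 m/s and height (world z) of tongs below 0.006 m and angle between each of tongs, squeeze_red, squeeze_mustard, squeeze_clear's own z axis and vertical below 0.1 rad and contact force between tongs and tray below 0.1 N and contact force between tongs and rack below 0.1 N and height (world z) of each of squeeze_red, squeeze_mustard, squeeze_clear above 0.045 m and distance of each of salt_jar, ramekin from where it was at the start of the episode below 0.02 m).
It fails at once if the lug pinched (or the tray shoved) by the tongs with more than 45 N, both jaws together (contact force between tongs and tray above 45 N).
It fails at once if the fingers or the arm touch the tray (contact force between any of the fingers, the arm and tray above 0.5 N).
It fails at once if the tongs, fingers or arm press on the rack with more than 15 N (contact force between any of tongs, the fingers, the arm and rack above 15 N).
It fails at once if the tongs dropped from a height (contact force between the fingers and tongs below 0.05 N and height (world z) of tongs above 0.03 m).
It fails at once if a bottle, the jar or the ramekin knocked from its place (distance of any of squeeze_red, squeeze_mustard, squeeze_clear, salt_jar, ramekin from where it was at the start of the episode above 0.03 m).
It also fails if it takes over 61 s, if anything falls off the work surface, if the arm or the gripper's body presses on something with over 40 N, if the wrist force passes 120 N, or if a joint passes its speed limit or range.

ROBOT

A 6-joint arm with a two-finger parallel gripper is mounted at the origin on a cart in front of the work surface, level with it; the furniture and walls round the work are solid. World frame = base frame: x ahead of the robot, y to its left, z up, the work surface at z = 0. Lengths are in mm, angles in rad, forces in N, time in s.
With the tool pointing down it reaches from about 300 to 775 mm from the base axis. Payload 14.6 kg.
Tool frame: the origin (TCP) lies midway between the tips of the shut fingers; the grasp point (between the pads) lies ctrl.pinch_z behind it (ctrl.pinch_z is the distance from the TCP to the grasp point, in mm); z points along the fingers, y is the line along which they close (so a half turn about z gives the same grasp; the last joint's range is limited). The gripper opens to 85 mm and grips with 20 to 120 N. Pads are 22 mm wide; open, the fingers measure 114 mm over their backs; the gripper's body (76 mm by 85 mm) begins 54 mm behind the grasp point. The pads swing forward as they close: fully open they stand 13 mm farther back than shut.
Start: joints at [1.135, 0.3, 1.521, -0, 1.321, -0.067], TCP at [198.27, 513.009, 231.281] pointing down, gripper open.
Joint ranges: [-3.03, 3.03], [-0.79, 2.21], [0.23, 2.52], [-1.04, 4.18], [0, 3.07], [-2.55, 2.55]. Speed limits (rad/s): [2.22, 2.22, 2.57, 3.14, 3.14, 3.14].

INTERFACE

Orientations are given as a unit quaternion [x, y, z, w].
In Python, from bench import ctrl gives the robot as it stands. The module is installed in compiled form; this text tells all that it offers.
- The arm moves only by the shell command python3 -m inch 'ROWS' [FORCE]. ROWS is JSON, a list of rows, each a list of 7 numbers: the shift along the tool's x, y, z in m, then the turn, a rotation vector about the tool's x, y, z in degrees, then the finger opening in m, from 0 to 0.0854. In form: [[dx, dy, dz, wx, wy, wz, gripper], ...]. A call has 1 to 12 rows; each row shifts and turns the commanded pose from where the row before left it, along the tool's axes as they then stand; what a row does not reach is not made up. A row lasts 1/10 s, in which the tool goes at most 50 mm and 8.59 degrees, less where a joint would pass 70% of its speed; a pose out of reach is approached as far as the arm can. A call is refused whole if a number of a shift passes 0.05 or a number of a turn 8.59, either way. A call with a gripper value outside its range is refused whole. The fingers move at their own pace and stop on an object; FORCE is the grip in N (left out, the last holds). Time passes only in rows, so rows that do not move let the fingers close. It gives the time, the measured TCP pose, the force, the opening and the grip force at its end, in the units of the state.
- ctrl.get_obs(): the state, without advancing time (a new reading comes with each control period).
- ctrl.grab_frame(name): name is "scene" or "top"; returns a dict with "pixels" (420x560x3 uint8, blue, green, red), "fx", "fy", "cx", "cy" (pixels), "camera_from_world" (4x4, takes a point from world to camera coordinates). Camera axes: x right, y down, z forward; pixel columns grow to the right and rows downward; lengths in mm; the calibration is good to about 2 mm. A picture is of the moment at which its call begins. There is no depth.
- ctrl.sign_off(): hands the job in; it is judged then, once.
Trained networks look in a picture, given as the dict that the camera call returned (one of the last four; its "shot" number tells which), for a name from the list of things; names that differ only in an ending like _2 or _b are one class to them, and where a whole thing is asked for, a point or a joint stands for the part that bears it (a point fixed in the world has none). Each returns a list of dicts, best first, with "conf" (0 to 1); they miss things now and then, are a little off and sometimes report something else, mostly with a low value. They report only what shows in the picture. A call takes as long as a camera call. They do not tell look-alikes from the thing itself.
- ctrl.outline_of(thing, picture): "region" (420x560 bool, what is visible of it).
- ctrl.place_of(thing, picture): "centre" ([x, y, z] in mm, in the coordinates of the camera as it stood for that picture, good to about 4 mm: a listed point, or the origin of a listed thing).
The state is a dict: "clock": time; "joint_positions": joint angles; "joint_vel": joint speeds; "joint_efforts": joint torques, N m; "eef_pos": TCP position; "tcp_rot": TCP orientation; "wrist_force": force on the tool from outside, world axes, zero at the start; "torque": the same for the moment, N m; "finger_gap": finger opening in mm; "gripper_force": force on a finger pad.
Only numpy, scipy, OpenCV 4.12 (cv2) and the standard library are available. Lean on these libraries where they do the work, as an engineer would, in place of code of your own. Each camera call takes 0.05 s, during which the arm holds its last target. There are 200 camera calls.

## Working session

There is one attempt and no reset: what is moved stays moved. The work goes in short steps, Python scripts to look and compute and a shell command to move; the robot and the scene stay as the last step left them, time stands still between calls to the robot, and variables do not carry over. Pictures are saved under pics/ and viewed, at most 14 in all, crops included, and the job is handed in when it is done.

```bash
mkdir -p pics
cat > h.py <<'E'
import numpy as np, cv2
from bench import ctrl
from scipy.spatial.transform import Rotation as R
def world(c,f):
    T=np.linalg.inv(np.array(f["camera_from_world"])); return (T@np.r_[c,1])[:3]
def ray(f,u,v,z):
    T=np.linalg.inv(np.array(f["camera_from_world"])); d=T[:3,:3]@[(u-f["cx"])/f["fx"],(v-f["cy"])/f["fy"],1]; o=T[:3,3]
    return o+d*(z-o[2])/d[2]
def proj(f,p):
    q=np.array(f["camera_from_world"])@np.r_[p,1]; return np.array([f["fx"]*q[0]/q[2]+f["cx"],f["fy"]*q[1]/q[2]+f["cy"]])
def st():
    o=ctrl.get_obs(); r=R.from_quat(o["tcp_rot"]).as_matrix()
    print("t",o["clock"],"tcp",np.round(o["eef_pos"],1),"x",np.round(r[:,0],3),"y",np.round(r[:,1],3),"z",np.round(r[:,2],3),"gap",o["finger_gap"],"F",np.round(o["wrist_force"],1),"gf",o["gripper_force"]); return o
E
python3 - <<'E'
from h import *
st(); print(ctrl.pinch_z, ctrl.get_obs()["joint_positions"])
for n in ("top","scene"):
    f=ctrl.grab_frame(n); cv2.imwrite(f"pics/{n}1.png",f["pixels"])
    print(n,np.round(np.linalg.inv(np.array(f["camera_from_world"])),2).tolist(),f["fx"])
    for t in ["tongs","tongs_grip","rack","slot","tray","lug","squeeze_red","squeeze_mustard","squeeze_clear","salt_jar","ramekin"]:
        for d in ctrl.place_of(t,f)[:2]:
            p=world(d["centre"],f); print(t,round(d["conf"],2),np.round(p,0),np.round(proj(f,p)))
E
```

```text
t 0.0 tcp [198.2 512.8 230.7] x [-0.933  0.36   0.   ] y [ 0.36   0.933 -0.001] z [-0.001 -0.001 -1.   ] gap 85.43059801778904 F [ 0.1  0.  -0.1] gf 0.0
18.700000000000003 [ 1.13540904e+00  3.00473301e-01  1.52161021e+00  3.37219330e-05
  1.32075641e+00 -6.66096609e-02]
top [[0.42, -0.86, 0.28, 145.77], [-0.91, -0.4, 0.12, 72.48], [0.01, -0.31, -0.95, 1423.36], [0.0, 0.0, 0.0, 1.0]] 432.159814548358
tongs 0.57 [496. 224.  -3.] [280. 234.]
tongs 0.52 [402. 762.  -2.] [129. 194.]
tongs_grip 0.57 [403. 742.   9.] [133. 195.]
tongs_grip 0.43 [520. 233.  10.] [280. 225.]
rack 0.91 [698. -97.   0.] [389. 220.]
tray 0.56 [495. 222.  -1.] [280. 234.]
tray 0.54 [693. -23.  51.] [372. 208.]
squeeze_red 0.86 [ 704. -101.   52.] [395. 215.]
squeeze_mustard 0.78 [ 703. -169.   49.] [414. 223.]
squeeze_clear 0.95 [694. -21.  49.] [371. 208.]
salt_jar 0.61 [ 545. -265.    2.] [421. 281.]
ramekin 0.9 [539. 355.   2.] [251. 207.]
scene [[-0.9, -0.23, 0.37, -145.4], [-0.44, 0.42, -0.8, 1716.68], [0.03, -0.88, -0.48, 969.77], [0.0, 0.0, 0.0, 1.0]] 481.0328741502119
tongs 0.62 [400. 764.   1.] [246. 315.]
tongs 0.57 [494. 225.   4.] [292. 224.]
tongs_grip 0.91 [514. 235.   9.] [287. 223.]
tongs_grip 0.75 [402. 737.  12.] [249. 307.]
rack 0.67 [694. -92.  -1.] [282. 183.]
slot 0.67 [ 703. -162.   47.] [287. 168.]
slot 0.66 [625. -98.   3.] [296. 185.]
squeeze_red 0.5 [696. -95.  50.] [282. 173.]
squeeze_mustard 0.59 [ 699. -160.   46.] [287. 169.]
squeeze_clear 0.85 [694. -21.  50.] [275. 179.]
salt_jar 0.6 [ 543. -271.    2.] [326. 175.]
ramekin 0.43 [542. 354.   5.] [266. 237.]
```

Run:
```python
import cv2
a=cv2.imread("pics/top1.png");b=cv2.imread("pics/scene1.png")
cv2.imwrite("pics/top1z.png",cv2.resize(a[150:330,230:470],(800,600),interpolation=cv2.INTER_CUBIC))
```

```text
(no output)
```

View pics/top1.png

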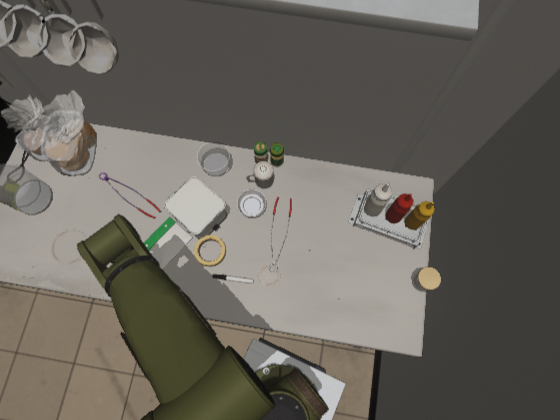

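View pics/top1z.png

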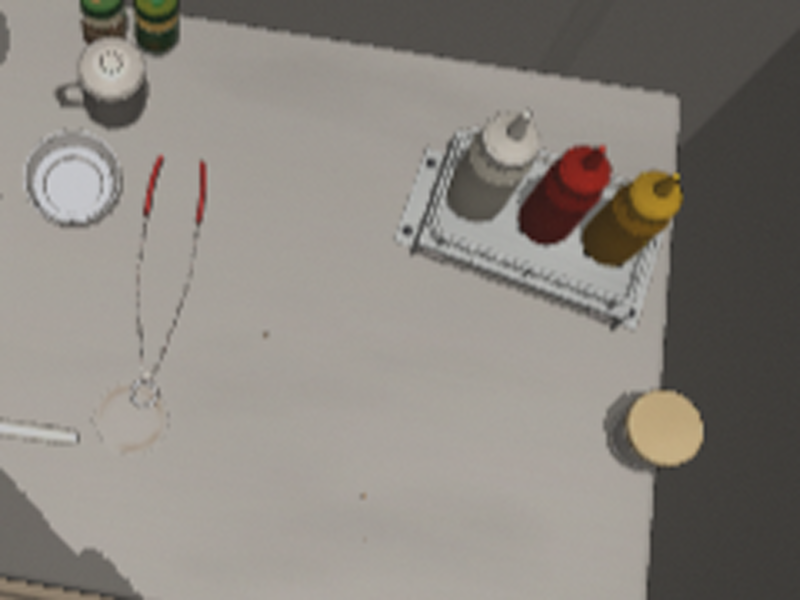

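View pics/scene1.png

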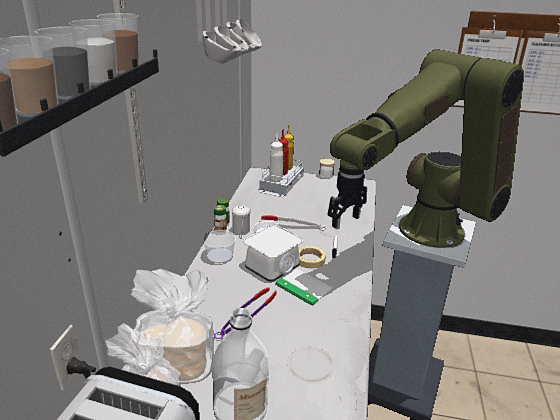

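Top picture: the red-jawed tongs have their tips near (278,197)/(291,199) and pivot near (274,263). The rack is at about (390,220) with its front lip facing the robot, roughly (355,225)–(415,247). The purple look-alike is at (130,195). Next I'll get the headings from these pixels.

Run:
```python
from h import *
f=ctrl.grab_frame("top"); im=f["pixels"].astype(int)
red=(im[:,:,2]>120)&(im[:,:,1]<90)&(im[:,:,0]<90)
red[:, :265]=0; red[:,300:]=0; red[230:]=0
n,l,s,c=cv2.connectedComponentsWithStats(red.astype(np.uint8))
for i in range(1,n):
    if s[i,4]<5: continue
    v,u=np.nonzero(l==i); print("red",s[i],[np.round(ray(f,u[k],v[k],12),0) for k in (0,-1)], np.round(ray(f,*c[i],12)))
for u,v in [(274,264),(273,266)]: print("pivot",np.round(ray(f,u,v,12)))
cv2.imwrite("pics/t.png",cv2.resize(f["pixels"][180:290,255:315],(436,800//1))[:600]) 
g=cv2.cvtColor(f["pixels"],cv2.COLOR_BGR2GRAY)
for z,a,b in [(50,(415,250),(618,325)),(0,(432,155),(400,245))]:
    P=[ray(f,230+.3*p[0],150+.3*p[1],z) for p in (a,b)]; d=P[1]-P[0]; print("edge",np.round(P),np.arctan2(d[1],d[0]))
cv2.imwrite("pics/rack1.png",cv2.resize(f["pixels"][185:260,340:440],(800,600),interpolation=cv2.INTER_CUBIC))
for t in ("slot","rack"):
    for d in ctrl.place_of(t,f)[:1]: print(t,d["conf"],np.round(world(d["centre"],f)))
```

```text
red [274 197   5  17  22] [array([609., 283.,  12.]), array([550., 271.,  12.])] [578. 280.  12.]
red [289 199   3  17  22] [array([620., 242.,  12.]), array([566., 222.,  12.])] [595. 230.  12.]
pivot [390. 196.  12.]
pivot [383. 196.  12.]
edge [[ 614.    7.   50.]
 [ 627. -202.   50.]] -1.5085893549100737
edge [[736.  27.   0.]
 [630.  20.   0.]] -3.0805014298889755
```

View pics/rack1.png

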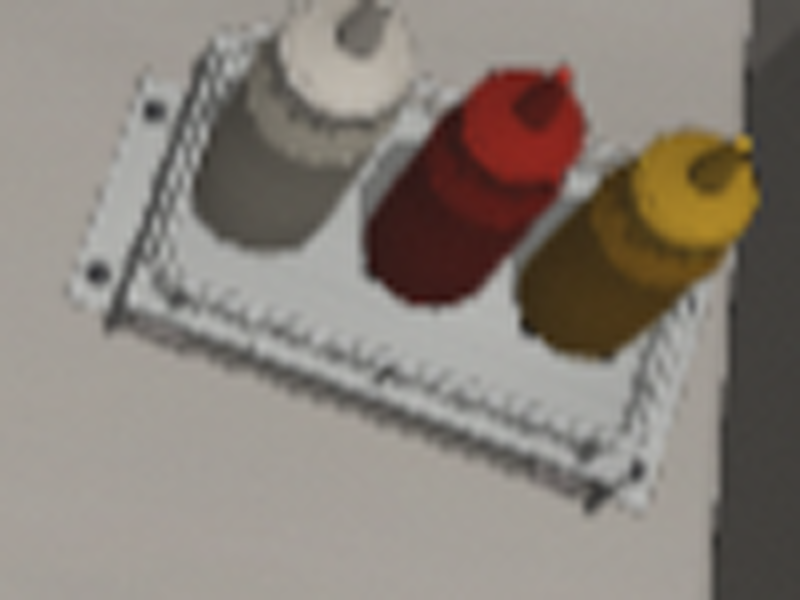

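Both rack edges give a yaw of about +0.06, centred near (695,-95). The tongs' tip heading is about +0.285 rad with the grip at about (514,233). I'll turn and move above the grip now.

```bash
python3 -m inch '[[0,0,0,0,0,-7.5,0.085],[0,0,0,0,0,-7.5,0.085],[0,0,0,0,0,-7.5,0.085],[0,0,0,0,0,-7.5,0.085],[0,0,0,0,0,-7.5,0.085]]' && python3 -m inch '[[-0.025,-0.04,0,0,0,0,0.085],[-0.025,-0.04,0,0,0,0,0.085],[-0.025,-0.04,0,0,0,0,0.085],[-0.025,-0.04,0,0,0,0,0.085],[-0.025,-0.04,0,0,0,0,0.085],[-0.025,-0.04,0,0,0,0,0.085],[-0.025,-0.04,0.02,0,0,0,0.085],[-0.025,-0.04,0.03,0,0,0,0.085],[-0.025,-0.038,0.03,0,0,0,0.085],[0,0,0,0,0,0,0.085],[0,0,0,0,0,0,0.085]]'
python3 - <<'E'
from h import *
o=st(); f=ctrl.grab_frame("scene"); cv2.imwrite("pics/s2.png",cv2.resize(f["pixels"][140:260,230:390],(800,600),interpolation=cv2.INTER_CUBIC))
for t in ("tongs_grip","tongs"):
  for d in ctrl.place_of(t,f)[:2]: print(t,d["conf"],np.round(world(d["centre"],f)))
E
```

```text
clock: 1.85
eef_pos: [198.3, 513.0, 231.3]
tcp_rot: [-0.145, 0.989, -0.0, 0.0]
wrist_force: [0.3, 0.2, 0.5]
finger_gap: 85.1
gripper_force: 0.0
clock: 2.95
eef_pos: [507.8, 238.9, 156.9]
tcp_rot: [-0.142, 0.99, -0.0, -0.001]
wrist_force: [0.1, 0.0, 0.8]
finger_gap: 85.1
gripper_force: 0.0
t 2.95 tcp [507.8 238.9 156.9] x [-0.96  -0.28   0.001] y [-0.28  0.96  0.  ] z [-0.001 -0.    -1.   ] gap 85.06556836746105 F [0.1 0.  0.8] gf 0.0
tongs_grip 0.59 [403. 736.  14.]
tongs 0.71 [492. 227.   6.]
tongs 0.58 [695. -96.  52.]
```

View pics/s2.png

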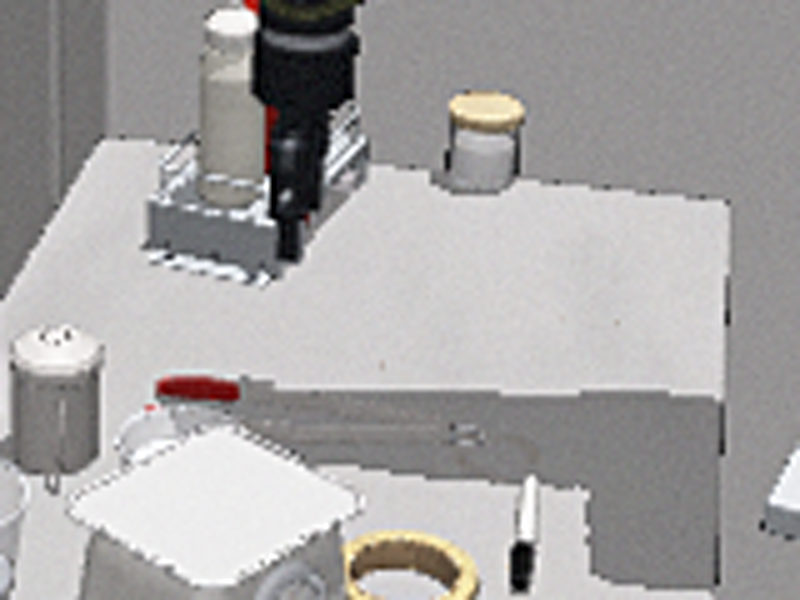

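The gripper is above the tongs, about 8 mm off. I'll centre it and descend.

```bash
python3 -m inch '[[-0.005,-0.007,0.03,0,0,0,0.085],[0,0,0.03,0,0,0,0.085],[0,0,0.03,0,0,0,0.085],[0,0,0.03,0,0,0,0.085],[0,0,0.02,0,0,0,0.085],[0,0,0.01,0,0,0,0.085],[0,0,0.006,0,0,0,0.085],[0,0,0,0,0,0,0.085],[0,0,0,0,0,0,0.085]]' 20
python3 - <<'E'
from h import *
o=st()
for n in ("top","scene"):
  f=ctrl.grab_frame(n); cv2.imwrite(f"pics/{n}3.png",f["pixels"])
a=cv2.imread("pics/top3.png")[170:290,230:330];b=cv2.imread("pics/scene3.png")[180:255,250:350]
cv2.imwrite("pics/c3.png",np.hstack([cv2.resize(a,(400,480),interpolation=3),cv2.resize(b,(400,480),interpolation=3)]))
E
```

```text
clock: 4.0
eef_pos: [514.9, 234.5, 2.5]
tcp_rot: [-0.143, 0.99, 0.0, 0.001]
wrist_force: [0.4, 0.1, 0.4]
finger_gap: 85.1
gripper_force: 0.0
t 4.0 tcp [514.9 234.5   2.5] x [-0.959 -0.282 -0.002] y [-0.282  0.959  0.   ] z [ 0.002  0.001 -1.   ] gap 85.13520831964155 F [0.4 0.1 0.4] gf 0.0
```

View pics/c3.png

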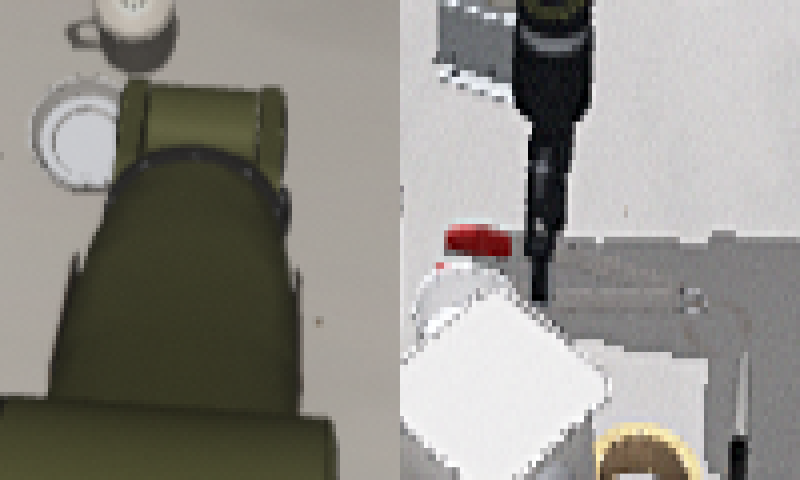

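The fingers stand around the tongs' arms at the grip, with the red jaws ahead of them. Next I'll close in steps.

```bash
python3 -m inch '[[0,0,0.003,0,0,0,0.07],[0,0,0,0,0,0,0.062],[0,0,0,0,0,0,0.058],[0,0,0,0,0,0,0.055],[0,0,0,0,0,0,0.053],[0,0,0,0,0,0,0.051],[0,0,0,0,0,0,0.050],[0,0,0,0,0,0,0.050],[0,0,0,0,0,0,0.050]]' 20
```

```text
clock: 5.0
eef_pos: [514.9, 234.3, -0.8]
tcp_rot: [-0.142, 0.99, 0.0, 0.001]
wrist_force: [-1.3, -0.3, 7.9]
finger_gap: 50.2
gripper_force: 9.2
```

```bash
python3 -m inch '[[0,0,-0.003,0,0,0,0.050],[0,0,-0.005,0,0,0,0.050],[0,0,-0.005,0,0,0,0.050],[0,0,-0.005,0,0,0,0.050],[0,0,0,0,0,3.2,0.050],[0,0,0,0,0,3.2,0.050],[0,0,0,0,0,3.2,0.050],[0,0,0,0,0,3.2,0.050],[0,0,0,0,0,0,0.050]]' 20
python3 - <<'E'
from h import *
o=st(); r=R.from_quat(o["tcp_rot"]).as_matrix(); d=np.array([467,-109])-o["eef_pos"][:2]; print(d@r[:2,:2])
E
```

```text
clock: 5.9
eef_pos: [514.4, 234.1, 16.7]
tcp_rot: [-0.031, 1.0, 0.0, 0.0]
wrist_force: [-0.8, 0.8, -0.8]
finger_gap: 50.2
gripper_force: 6.9
t 5.9 tcp [514.4 234.1  16.7] x [-0.998 -0.061 -0.   ] y [-0.061  0.998  0.   ] z [ 0.  0. -1.] gap 50.168663526826286 F [-0.8  0.8 -0.8] gf 6.875560886655876
[  68.37686716 -339.55693943]
```

```bash
python3 -m inch '[[0.003,-0.015,0,0,0,0,0.050],[0.006,-0.028,0,0,0,0,0.050],[0.006,-0.032,0,0,0,0,0.050],[0.006,-0.032,0,0,0,0,0.050],[0.006,-0.032,0,0,0,0,0.050],[0.007,-0.032,0,0,0,0,0.050],[0.007,-0.032,0,0,0,0,0.050],[0.007,-0.032,0,0,0,0,0.050],[0.007,-0.032,0,0,0,0,0.050],[0.007,-0.032,0,0,0,0,0.050],[0.005,-0.028,0,0,0,0,0.050],[0.001,-0.013,0,0,0,0,0.050]]' 20 && python3 -m inch '[[0,0,0,0,0,0,0.050],[0,0,0,0,0,0,0.050],[0,0,0,0,0,0,0.050]]'
python3 - <<'E'
from h import *
o=st()
f=ctrl.grab_frame("top"); cv2.imwrite("pics/top4.png",f["pixels"]); g=ctrl.grab_frame("scene"); cv2.imwrite("pics/s4.png",g["pixels"])
cv2.imwrite("pics/c4.png",np.hstack([cv2.resize(f["pixels"][190:290,340:440],(400,400),interpolation=3),cv2.resize(g["pixels"][160:240,250:330],(400,400),interpolation=3)]))
for n,F in(("top",f),("scene",g)):
  for t in ("tongs","tongs_grip","rack","slot","lug","tray"):
    for d in ctrl.place_of(t,F)[:2]: print(n,t,round(d["conf"],2),np.round(world(d["centre"],F)))
E
```

```text
clock: 7.1
eef_pos: [466.9, -111.8, 16.6]
tcp_rot: [-0.031, 1.0, -0.0, 0.0]
wrist_force: [0.3, -0.5, -1.4]
finger_gap: 50.1
gripper_force: 6.8
clock: 7.4
eef_pos: [467.7, -108.6, 16.4]
tcp_rot: [-0.032, 0.999, 0.0, -0.0]
wrist_force: [0.1, 1.0, -0.3]
finger_gap: 50.3
gripper_force: 6.8
t 7.4 tcp [ 467.7 -108.6   16.4] x [-0.998 -0.064  0.   ] y [-0.064  0.998  0.   ] z [-0.  0. -1.] gap 50.27113529386381 F [ 0.1  1.  -0.3] gf 6.809977579359838
top tongs 0.57 [404. 765.   2.]
top tongs_grip 0.57 [402. 741.   9.]
top rack 0.75 [698. -97.   2.]
scene tongs 0.77 [400. 766.   3.]
scene tongs 0.7 [ 443. -111.   20.]
scene tongs_grip 0.66 [ 468. -107.   29.]
scene tongs_grip 0.66 [401. 734.  12.]
scene rack 0.98 [693. -95.  -1.]
scene slot 0.96 [627. -98.   0.]
```

View pics/c4.png

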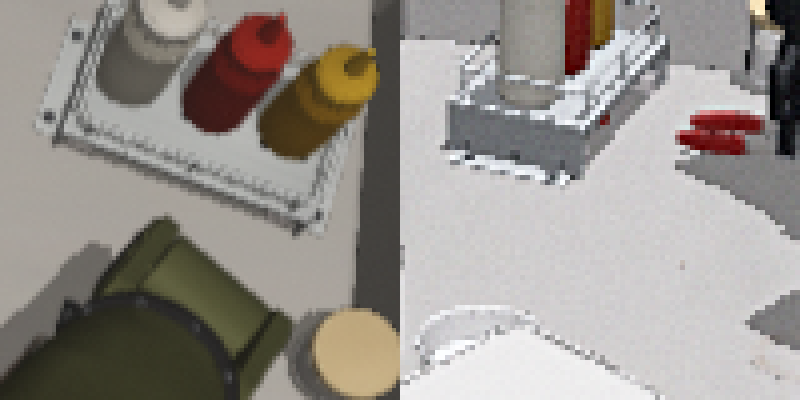

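The scene crop shows the jaws at px (306–321, 183–190). A bit of the red lug shows under the front lip at about (291,184). I'll convert these to world positions.

Run:
```python
from h import *
im=cv2.imread("pics/s4.png").astype(int); f=ctrl.grab_frame("scene")
m=(im[:,:,2]>im[:,:,1]*1.8)&(im[:,:,2]>60); m[:172]=0; m[200:]=0; m[:,:284]=0; m[:,340:]=0
n,l,s,c=cv2.connectedComponentsWithStats(m.astype(np.uint8))
for i in range(1,n):
    v,u=np.nonzero(l==i); z=10 if c[i][0]<297 else 27
    print(s[i],np.round(c[i],1),"cen",np.round(ray(f,*c[i],z)))
    if s[i,4]>8:
        for w in range(v.min(),v.max()+1):
            q=u[v==w]; print(w,q.min(),q.max(),np.round(ray(f,q.min(),w,z)))
for p in [(659,-97,10),(647,-98,10),(647,-98,18),(572,-90,27),(572,-115,27)]: print(p,np.round(proj(f,p),1))
```

```text
[284 172   3   3   7] [284.9 172.7] cen [ 721. -186.   10.]
[290 183   2   2   2] [290.5 183.5] cen [648. -92.  10.]
[306 183  16   8  91] [313.3 186.2] cen [534. -85.  27.]
183 308 320 [ 567. -103.   27.]
184 308 321 [563. -94.  27.]
185 309 321 [556. -86.  27.]
186 306 320 [563. -71.  27.]
187 306 317 [559. -61.  27.]
188 306 318 [555. -52.  27.]
189 308 318 [544. -47.  27.]
190 313 318 [521. -49.  27.]
(659, -97, 10) [288.8 182.6]
(647, -98, 10) [291.3 183.1]
(647, -98, 18) [291.4 181.5]
(572, -90, 27) [305.9 183.9]
(572, -115, 27) [308.1 181.8]
```

The jaws appear low in the image, so the tongs have probably pitched tips-down a little in the pads. I'll lower them onto the table to level them and measure again.

```bash
python3 -m inch '[[0,0,0.004,0,0,0,0.050],[0,0,0.004,0,0,0,0.050],[0,0,0.004,0,0,0,0.050],[0,0,0.003,0,0,0,0.050],[0,0,0.001,0,0,0,0.050],[0,0,0,0,0,0,0.050]]' 20
python3 - <<'E'
from h import *
f=ctrl.grab_frame("scene"); im=f["pixels"].astype(int); cv2.imwrite("pics/s5.png",cv2.resize(f["pixels"][165:210,275:335],(800,600),interpolation=3))
m=(im[:,:,2]>im[:,:,1]*1.8)&(im[:,:,2]>60); m[:172]=0; m[210:]=0; m[:,:296]=0; m[:,340:]=0
v,u=np.nonzero(m)
for w in range(v.min(),v.max()+1):
    q=u[v==w]; print(w,q.min(),q.max(),np.round(ray(f,q.min(),w,10)),np.round(ray(f,q.max(),w,10)))
o=st(); t=np.array([467.7,-108.6,10])
for x in (105,60):
  for s in (-17,17): print(x,s,np.round(proj(f,t+[x,s+x*.063,0]),1))
for d in ctrl.place_of("tongs",f)+ctrl.place_of("tongs_grip",f): print(d["conf"],np.round(world(d["centre"],f)))
E
```

```text
clock: 8.75
eef_pos: [467.6, -109.4, 0.2]
tcp_rot: [-0.031, 1.0, 0.0, -0.0]
wrist_force: [0.2, 0.4, 0.1]
finger_gap: 50.1
gripper_force: 6.8
183 310 312 [ 572. -140.   10.] [ 564. -145.   10.]
184 308 317 [ 576. -126.   10.] [ 540. -146.   10.]
185 308 321 [ 572. -117.   10.] [ 520. -146.   10.]
186 311 321 [ 556. -114.   10.] [ 516. -136.   10.]
187 305 321 [576. -91.  10.] [ 513. -126.   10.]
188 306 315 [568. -84.  10.] [ 533. -104.   10.]
189 307 317 [560. -77.  10.] [521. -99.  10.]
190 308 318 [552. -70.  10.] [513. -92.  10.]
191 311 318 [537. -67.  10.] [510. -82.  10.]
192 316 317 [514. -69.  10.] [510. -71.  10.]
t 8.8 tcp [ 4.677e+02 -1.095e+02  4.000e-01] x [-0.998 -0.062  0.   ] y [-0.062  0.998  0.   ] z [-0.  0. -1.] gap 50.091466048596764 F [-0.6  0.4 -0.3] gf 6.750204634367947
105 -17 [308.1 184.8]
105 17 [305.1 187.7]
60 -17 [317.5 186.7]
60 17 [314.7 189.6]
0.85 [ 445. -110.    4.]
0.55 [691. -96.   1.]
0.53 [402. 764.  -1.]
0.86 [401. 735.  13.]
0.51 [695. -99.  49.]
0.5 [ 468. -108.   11.]
```

View pics/s5.png

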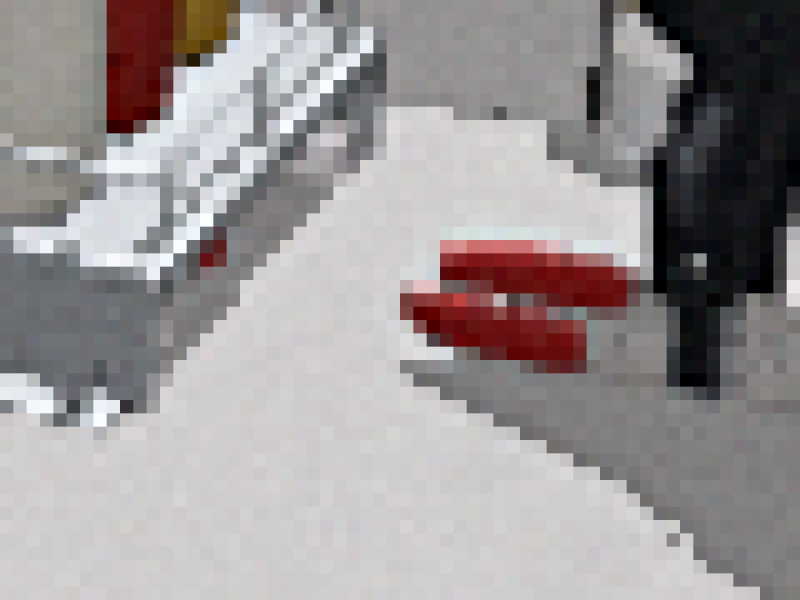

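This matches the prediction: the jaw tips are at x≈573, on the lug's line (y≈-97 at the lug), and the lug is visible at (290.5,183.5). I'll check the wrist's clearance to the bottles while advancing partway.

```bash
python3 -m inch '[[0,0,-0.0015,0,0,0,0.050],[-0.006,0,0,0,0,0,0.050],[-0.008,0,0,0,0,0,0.050],[-0.008,0,0,0,0,0,0.050],[-0.008,0,0,0,0,0,0.050],[-0.008,0,0,0,0,0,0.050],[-0.006,0,0,0,0,0,0.050],[0,0,0,0,0,0,0.050]]' 20
python3 - <<'E'
from h import *
st(); f=ctrl.grab_frame("scene"); g=ctrl.grab_frame("top")
for z in (200,260,320): print(np.round(ray(g,384,244,z)))
cv2.imwrite("pics/c6.png",np.hstack([cv2.resize(g["pixels"][180:280,340:440],(400,400),interpolation=3),cv2.resize(f["pixels"][100:220,240:360],(400,400),interpolation=3)]))
E
```

```text
clock: 9.7
eef_pos: [512.3, -106.7, 1.8]
tcp_rot: [-0.031, 1.0, -0.0, 0.0]
wrist_force: [-0.3, 0.5, -1.0]
finger_gap: 50.1
gripper_force: 6.7
t 9.7 tcp [ 512.3 -106.7    1.8] x [-0.998 -0.063 -0.   ] y [-0.063  0.998 -0.   ] z [ 0. -0. -1.] gap 50.1118711141169 F [-0.3  0.5 -1. ] gf 6.727041618291878
[546. -85. 200.]
[526. -78. 260.]
[507. -70. 320.]
```

View pics/c6.png

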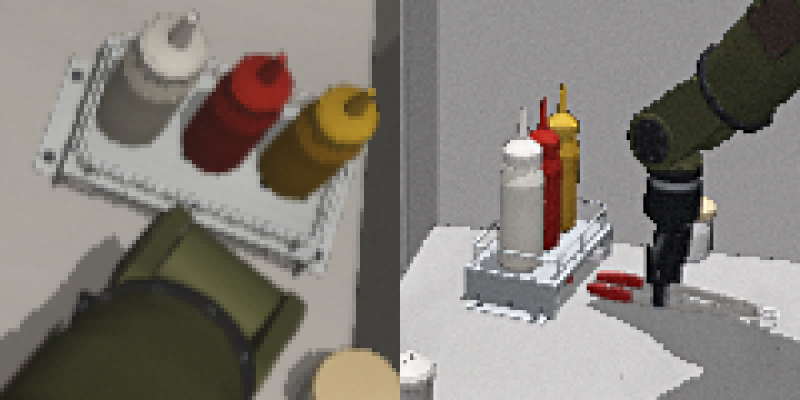

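The jaws are now at the slot mouth and the wrist is well clear of the bottles. I'll advance the remaining 44 mm.

```bash
python3 -m inch '[[-0.006,0,0,0,0,0,0.050],[-0.007,0,0,0,0,0,0.050],[-0.007,0,0,0,0,0,0.050],[-0.007,0,0,0,0,0,0.050],[-0.007,0,0,0,0,0,0.050],[-0.007,0,0,0,0,0,0.050],[-0.003,0,0,0,0,0,0.050],[0,0,0,0,0,0,0.050],[0,0,0,0,0,0,0.050]]' 20
```

```text
clock: 10.7
eef_pos: [555.3, -104.0, 1.8]
tcp_rot: [-0.031, 1.0, 0.0, -0.0]
wrist_force: [-0.2, 0.5, -0.9]
finger_gap: 49.9
gripper_force: 6.7
```

```bash
python3 -m inch '[[0,0,0,0,0,0,0.048],[0,0,0,0,0,0,0.046],[0,0,0,0,0,0,0.0445],[0,0,0,0,0,0,0.0435],[0,0,0,0,0,0,0.0425],[0,0,0,0,0,0,0.0415],[0,0,0,0,0,0,0.041],[0,0,0,0,0,0,0.0405],[0,0,0,0,0,0,0.040],[0,0,0,0,0,0,0.040]]' 20
```

```text
clock: 11.7
eef_pos: [555.5, -104.0, 1.9]
tcp_rot: [-0.031, 1.0, -0.0, 0.0]
wrist_force: [0.2, -0.5, -0.7]
finger_gap: 40.2
gripper_force: 16.5
```

The gap stopped at 40.2 mm with the force rising, so the jaws are on the lug. Now I'll grip at 29 N, about 11 N per jaw.

```bash
python3 -m inch '[[0,0,0,0,0,0,0.039],[0,0,0,0,0,0,0.038],[0,0,0,0,0,0,0.037],[0,0,0,0,0,0,0.036],[0,0,0,0,0,0,0.035],[0,0,0,0,0,0,0.035]]' 29
```

```text
clock: 12.3
eef_pos: [555.5, -104.0, 1.9]
tcp_rot: [-0.031, 1.0, -0.0, 0.0]
wrist_force: [0.6, -0.8, 0.8]
finger_gap: 39.6
gripper_force: 29.1
```

Next is a slow, straight pull past the catch.

```bash
python3 -m inch '[[0.002,0,0,0,0,0,0.035],[0.002,0,0,0,0,0,0.035],[0.002,0,0,0,0,0,0.035],[0.002,0,0,0,0,0,0.035],[0.002,0,0,0,0,0,0.035]]' 29 && python3 -m inch '[[0.002,0,0,0,0,0,0.035],[0.002,0,0,0,0,0,0.035],[0.002,0,0,0,0,0,0.035],[0.002,0,0,0,0,0,0.035],[0.003,0,0,0,0,0,0.035],[0.003,0,0,0,0,0,0.035],[0,0,0,0,0,0,0.035]]' 29
```

```text
clock: 12.8
eef_pos: [545.8, -104.6, 2.1]
tcp_rot: [-0.031, 1.0, -0.0, 0.001]
wrist_force: [3.5, -0.3, 0.4]
finger_gap: 40.0
gripper_force: 29.3
clock: 13.5
eef_pos: [530.9, -105.5, 1.8]
tcp_rot: [-0.031, 1.0, 0.0, -0.001]
wrist_force: [-1.7, -1.1, 0.9]
finger_gap: 39.6
gripper_force: 29.2
```

The lug is still gripped (39.6 mm gap). I'll continue.

```bash
python3 -m inch '[[0.004,0,0,0,0,0,0.035],[0.006,0,0,0,0,0,0.035],[0.006,0,0,0,0,0,0.035],[0.006,0,0,0,0,0,0.035],[0.006,0,0,0,0,0,0.035],[0.006,0,0,0,0,0,0.035],[0.006,0,0,0,0,0,0.035],[0.006,0,0,0,0,0,0.035],[0.006,0,0,0,0,0,0.035],[0.006,0,0,0,0,0,0.035],[0.004,0,0,0,0,0,0.035],[0,0,0,0,0,0,0.035]]' 29
python3 - <<'E'
from h import *
st(); f=ctrl.grab_frame("scene"); g=ctrl.grab_frame("top")
for n,F in(("scene",f),("top",g)):
  for d in ctrl.place_of("tray",F)[:1]+ctrl.place_of("lug",F)[:1]: print(n,d["conf"],np.round(world(d["centre"],F)))
cv2.imwrite("pics/c7.png",np.hstack([cv2.resize(g["pixels"][180:280,340:440],(400,400),interpolation=3),cv2.resize(f["pixels"][150:230,270:350],(400,400),interpolation=3)]))
E
```

```text
clock: 14.7
eef_pos: [468.8, -109.3, 1.8]
tcp_rot: [-0.031, 1.0, 0.0, -0.001]
wrist_force: [-2.1, 0.2, 1.2]
finger_gap: 39.4
gripper_force: 29.2
t 14.7 tcp [ 468.8 -109.3    1.8] x [-0.998 -0.062  0.001] y [-0.062  0.998  0.   ] z [-0.001  0.    -1.   ] gap 39.38350665130776 F [-2.1  0.2  1.2] gf 29.1698415851138
scene 0.55 [ 626. -102.   -1.]
scene 0.75 [ 573. -103.   14.]
top 0.75 [632. -99.  -5.]
top 0.72 [ 577. -107.   10.]
```

View pics/c7.png

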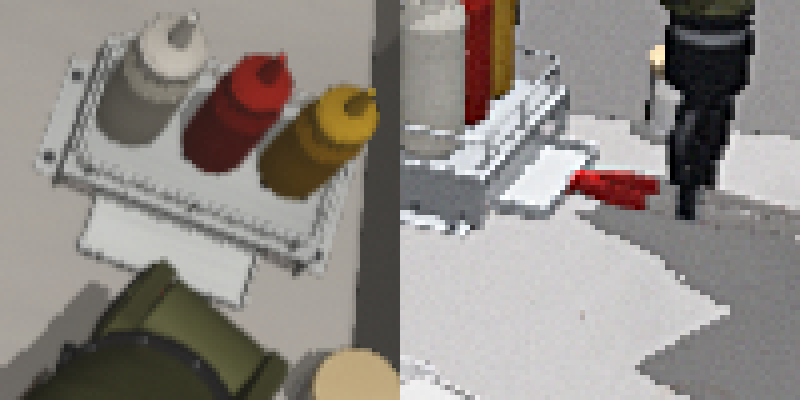

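The tray is coming out squarely, with about half of it in front of the lip and the jaws on the lug. 60 mm more.

```bash
python3 -m inch '[[0.004,0,0,0,0,0,0.035],[0.006,0,0,0,0,0,0.035],[0.006,0,0,0,0,0,0.035],[0.006,0,0,0,0,0,0.035],[0.006,0,0,0,0,0,0.035],[0.006,0,0,0,0,0,0.035],[0.006,0,0,0,0,0,0.035],[0.006,0,0,0,0,0,0.035],[0.006,0,0,0,0,0,0.035],[0.005,0,0,0,0,0,0.035],[0.003,0,0,0,0,0,0.035],[0,0,0.001,0,0,0,0.035]]' 29
python3 - <<'E'
from h import *
st()
for n in("scene","top"):
  F=ctrl.grab_frame(n)
  for d in ctrl.place_of("tray",F)[:1]+ctrl.place_of("lug",F)[:1]: print(n,d["conf"],np.round(world(d["centre"],F)))
E
```

```text
clock: 16.2
eef_pos: [409.1, -113.0, 0.9]
tcp_rot: [-0.031, 1.0, 0.0, -0.001]
wrist_force: [-4.1, -0.4, 13.2]
finger_gap: 39.4
gripper_force: 30.2
t 16.2 tcp [ 409.1 -113.     0.9] x [-0.998 -0.062  0.001] y [-0.062  0.998  0.   ] z [-0.001  0.    -1.   ] gap 39.440526615655436 F [-4.1 -0.4 13.2] gf 30.186611364026703
scene 0.86 [ 564. -107.    1.]
scene 0.64 [ 515. -109.   10.]
top 0.72 [ 570. -102.   -3.]
top 0.96 [ 517. -107.   11.]
```

The tray origin is about 128 mm in front of the rack's. I'll open the jaws gently, back off, and check.

```bash
python3 -m inch '[[0,0,-0.001,0,0,0,0.040],[0,0,0,0,0,0,0.042],[0,0,0,0,0,0,0.045],[0,0,0,0,0,0,0.048],[0,0,0,0,0,0,0.050],[0,0,0,0,0,0,0.050],[0,0,0,0,0,0,0.050]]' 29 && python3 -m inch '[[0.004,0,0,0,0,0,0.050],[0.006,0,0,0,0,0,0.050],[0.006,0,0,0,0,0,0.050],[0.006,0,0,0,0,0,0.050],[0.006,0,0,0,0,0,0.050],[0.006,0,0,0,0,0,0.050],[0.006,0,0,0,0,0,0.050],[0.006,0,0,0,0,0,0.050],[0.006,0,0,0,0,0,0.050],[0.003,0,0,0,0,0,0.050],[0,0,0.0015,0,0,0,0.050],[0,0,0,0,0,0,0.050]]' 20
python3 - <<'E'
from h import *
st()
f=ctrl.grab_frame("scene"); cv2.imwrite("pics/c8.png",cv2.resize(f["pixels"][150:255,250:390],(800,600),interpolation=3))
for t in ("tray","lug","tongs","tongs_grip"):
  for d in ctrl.place_of(t,f)[:2]: print(t,round(d["conf"],2),np.round(world(d["centre"],f)))
E
```

```text
clock: 17.2
eef_pos: [409.8, -113.1, 1.9]
tcp_rot: [-0.031, 1.0, -0.0, -0.0]
wrist_force: [-0.4, -0.0, -0.6]
finger_gap: 50.1
gripper_force: 6.6
clock: 18.4
eef_pos: [355.0, -116.5, 0.3]
tcp_rot: [-0.031, 1.0, -0.0, 0.0]
wrist_force: [-0.3, -0.5, -0.1]
finger_gap: 50.0
gripper_force: 6.7
t 18.4 tcp [ 3.550e+02 -1.165e+02  3.000e-01] x [-0.998 -0.062 -0.   ] y [-0.062  0.998 -0.   ] z [ 0. -0. -1.] gap 49.98662053152546 F [-0.3 -0.5 -0.1] gf 6.6982761601684615
tray 0.57 [ 562. -106.   -3.]
tray 0.5 [ 334. -120.    5.]
lug 0.81 [ 517. -111.   12.]
lug 0.73 [626. -95.   1.]
tongs 0.81 [ 329. -119.    6.]
tongs 0.79 [401. 768.   3.]
tongs_grip 0.79 [401. 734.  12.]
tongs_grip 0.58 [ 356. -114.   13.]
```

View pics/c8.png

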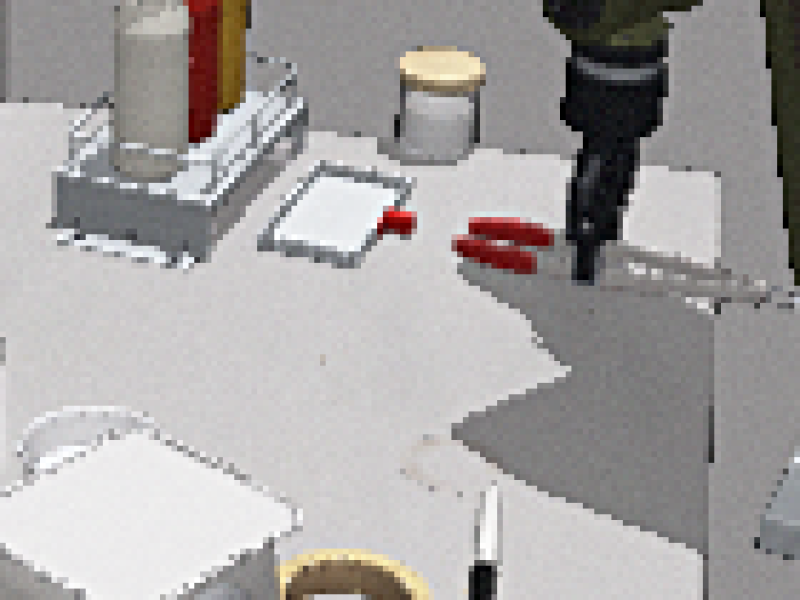

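The tray is out in front and square, and the tongs are clear of the lug. But their pivot end hangs over the table edge (near crop x≈715), so I'll carry them to the open table on the left.

```bash
python3 -m inch '[[0,0,-0.004,0,0,0,0.050],[0,0,-0.006,0,0,0,0.050],[0,0,-0.006,0,0,0,0.050],[0,0.010,0,0,0,0,0.050],[0,0.020,0,0,0,0,0.050],[0,0.025,0,0,0,0,0.050],[0,0.025,0,0,0,0,0.050],[0,0.025,0,0,0,0,0.050],[0,0.025,0,0,0,0,0.050],[0,0.025,0,0,0,0,0.050],[0,0.020,0,0,0,0,0.050],[-0.010,0.012,0,0,0,0,0.050]]' 20 && python3 -m inch '[[-0.018,0.006,0,0,0,0,0.050],[-0.020,0,0,0,0,0,0.050],[-0.020,0,0,0,0,0,0.050],[-0.018,0,0,0,0,0,0.050],[-0.010,0,0.004,0,0,0,0.050],[0,0,0.004,0,0,0,0.050],[0,0,0.004,0,0,0,0.050],[0,0,0.003,0,0,0,0.050],[0,0,0.0015,0,0,0,0.050],[0,0,0,0,0,0,0.050]]' 20
python3 - <<'E'
from h import *
f=ctrl.grab_frame("scene")
for u,v in [(375,202),(374,230)]: print("edge",np.round(ray(f,u,v,0)))
for t in ("tongs","tongs_grip"):
  for d in ctrl.place_of(t,f)[:2]: print(t,round(d["conf"],2),np.round(world(d["centre"],f)))
E
```

```text
clock: 19.85
eef_pos: [352.0, 72.4, 16.4]
tcp_rot: [-0.032, 0.999, 0.0, -0.0]
wrist_force: [0.4, -0.2, -0.5]
finger_gap: 50.4
gripper_force: 6.9
clock: 20.85
eef_pos: [438.3, 82.1, -0.2]
tcp_rot: [-0.031, 1.0, -0.0, -0.0]
wrist_force: [-0.6, -0.8, -0.0]
finger_gap: 50.3
gripper_force: 6.6
edge [ 260. -123.    0.]
edge [199. 106.   0.]
tongs 0.63 [415.  80.   4.]
tongs 0.21 [691. -21.  50.]
tongs_grip 0.76 [401. 737.  13.]
tongs_grip 0.75 [438.  86.  10.]
```

The tongs are on the table. Now I'll release them and rise straight up.

```bash
python3 -m inch '[[0,0,0,0,0,0,0.053],[0,0,0,0,0,0,0.056],[0,0,0,0,0,0,0.062],[0,0,0,0,0,0,0.075],[0,0,0,0,0,0,0.085],[0,0,0,0,0,0,0.085],[0,0,-0.01,0,0,0,0.085],[0,0,-0.02,0,0,0,0.085],[0,0,-0.03,0,0,0,0.085],[0,0,-0.04,0,0,0,0.085],[0,0,-0.04,0,0,0,0.085],[0,0,0,0,0,0,0.085]]' 20
python3 - <<'E'
from h import *
st(); f=ctrl.grab_frame("scene"); cv2.imwrite("pics/c9.png",cv2.resize(f["pixels"][110:260,200:400],(800,600),interpolation=3))
for t in ("tongs","tray","salt_jar","ramekin"):
  for d in ctrl.place_of(t,f)[:2]: print(t,round(d["conf"],2),np.round(world(d["centre"],f)))
E
```

```text
clock: 22.2
eef_pos: [440.8, 82.4, 145.3]
tcp_rot: [-0.031, 1.0, 0.0, 0.004]
wrist_force: [-0.2, -0.1, -0.2]
finger_gap: 85.3
gripper_force: 0.0
t 22.2 tcp [440.8  82.4 145.3] x [-0.998 -0.062 -0.009] y [-0.062  0.998  0.   ] z [ 0.009  0.001 -1.   ] gap 85.28464425103203 F [-0.2 -0.1 -0.2] gf 0.0
tongs 0.72 [397. 764.   4.]
tongs 0.54 [418.  80.   1.]
tray 0.61 [ 562. -105.   -1.]
salt_jar 0.57 [416.  79.   3.]
salt_jar 0.4 [ 546. -270.    2.]
ramekin 0.63 [538. 355.   4.]
```

View pics/c9.png

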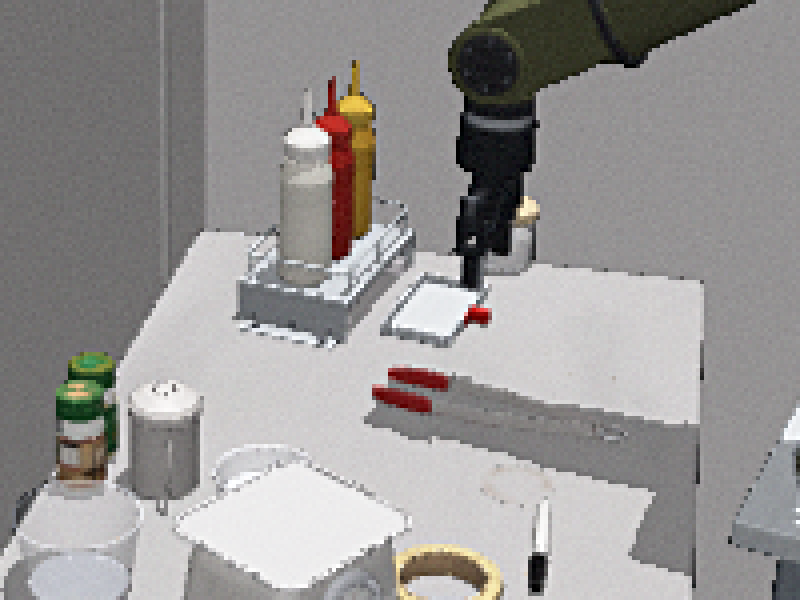

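The tongs lie flat at about (410,430) in the crop, the tray is clear in front of the rack at (435,310), and the bottles, jar and ramekin are in place.

```bash
python3 -c "
from bench import ctrl
print(ctrl.sign_off())"
```

```text
the job is handed in; nothing more can be done
None
```

The job is handed in (no verdict came back): the tray was drawn out with the tongs to about 130 mm in front of the rack's origin, the tongs lie flat on open table clear of both, and in the last picture the bottles, jar and ramekin are in place.

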